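Find the loose bolt of the clamp base and hold its keeper open

ROBOT

A 7-joint arm with a two-finger parallel gripper is mounted at the origin on a cart in front of the work surface, level with it; the furniture and walls round the work are solid. World frame = base frame: x ahead of the robot, y to its left, z up, the work surface at z = 0. Lengths are in m, angles in rad, forces in N, time in s.
With the tool pointing down it reaches from about 0.425 to 0.925 m from the base axis. Payload 6.8 kg.
Tool frame: the origin (TCP) lies at the very end of the fingers, on their centre line; the grasp point (between the pads) lies 19 mm behind it; z points along the fingers, y is the line along which they close (so a half turn about z gives the same grasp; the last joint's range is limited). The gripper opens to 85 mm and grips with 20 to 120 N. Pads are 22 mm wide; open, the fingers measure 114 mm over their backs; the gripper's body (76 mm by 85 mm) begins 54 mm behind the grasp point. The pads swing forward as they close: fully open they stand 13 mm farther back than shut.
Start: joints at [1.083, 0.477, 0.022, 1.555, -0.011, 1.109, -0.083], TCP at [0.25, -0.627, 0.231] pointing down, gripper open.
Joint ranges: [-2.96, 2.96], [-0.34, 2.1], [-1.41, 1.46], [0.24, 2.44], [-1.37, 4.51], [0.17, 1.92], [-2.96, 2.96]. Speed limits (rad/s): [2.39, 2.39, 3.14, 3.14, 3.14, 3.14, 3.14].

INTERFACE

Orientations are given as a unit quaternion [w, x, y, z].
In Python, from station import bot gives the robot as it stands. The module is installed in compiled form; this text tells all that it offers.
- The arm moves only by the shell command python3 -m jog 'ROWS' [OPENING] [FORCE]. ROWS is JSON, a list of rows, each a list of 4 numbers: the shift along the tool's x, y, z in cm, then the turn about the tool's z in rad. In form: [[x, y, z, spin], ...]. A call has 1 to 20 rows; each row is the pose to reach, as a shift and turn from the pose commanded when the call began, along the tool's axes at that moment; what a row does not reach only later rows make up. A row lasts 1/12 s, in which the tool goes at most 41.7 mm and 7.16 degrees, less where a joint would pass 70% of its speed; a pose out of reach is approached as far as the arm can. A call with a gripper value outside its range is refused whole. OPENING is the closure, from -1 (fully open) to 1 (shut), set as the call begins (- or left out, the last holds). The fingers move at their own pace and stop on an object; FORCE is the grip in N (left out, the last holds). Time passes only in rows, so rows that repeat a pose let the fingers close. It gives the time, the measured TCP pose, the force, the opening and the grip force at its end, in the units of the state.
- bot.get_obs(): the state, without advancing time (a new reading comes with each control period).
- bot.read_camera(name): name is "scene" or "top" or "wrist"; returns a dict with "pixels" (420x560x3 uint8, red, green, blue), "depth" (420x560 float32, m along the optical axis (not along the pixel's ray), 0 where there is no reading), "fovy" (degrees; the focal length in pixels is half the picture's height over the tangent of half this angle, whatever the lens; pixels are square), "cx", "cy" (the principal point, pixels), "distortion" ([k1, k2, p1, p2, k3] as OpenCV has them; the pictures are not rectified), "pose" (4x4, takes a point from camera to world coordinates). Camera axes: x right, y down, z forward; pixel columns grow to the right and rows downward; lengths in m; the calibration is good to about 2 mm. A picture is of the moment at which its call begins.
- bot.hand_in(): hands the job in; it is judged then, once.
The state is a dict: "t": time; "q": joint angles; "joint_vel": joint speeds; "joint_torque": joint torques, N m; "eef_pos": TCP position; "tool_rot": TCP orientation; "contact_force": force on the tool from outside, world axes, zero at the start; "torque": the same for the moment, N m; "gripper_width": opening from 0.0 (shut) to 1.0 (fully open); "grasp_force": force on a finger pad.
Only numpy, scipy, OpenCV 4.12 (cv2) and the standard library are available. Lean on these libraries where they do the work, as an engineer would, in place of code of your own. Each camera call takes 0.05 s, during which the arm holds its last target. There are 200 camera calls.

TASK

Slide the red-headed locating pin from its grey stand fully home into the brass-edged hole of the clamp base, then tap the three bolts with the fingertips one after the other, left to right, to find the one that gives under the tap. Lift the blue hinged keeper of that loose bolt well open (about 60 degrees) so that a colleague can get at it, and finish while still holding it open; keep the other two keepers shut, the pin home and the loupe, the vial and the steel tweezers beside the base where they are.

Things in the scene. Friction and masses are not known exactly. Their poses are not given: they have to be found in the camera images.
- base: aluminium clamp base, a fixed plate 136 (x) x 280 (y) x 24 mm; origin at the centre of its underside on the bench, x away from the robot, y along the row of bolts to the left, z up. Its yaw changes by up to 0.3 rad. Three alike bolts with blue hinged keepers stand on it in a row along y, 100 mm apart
- base_hole0 (a point): centre of the mouth of the brass-edged hole for the pin, level with the plate's top (24 mm above the bench), at x 46, y 50 mm in the base's frame, behind the row of bolts. Diameter 13.6 mm with a 2 mm chamfer, straight through the plate (24 mm deep)
- pin: loose pin, 60 g, 48 mm high: steel shank 12 mm thick, 18 mm long, foot chamfered; above it a red collar 21 mm wide, 4 mm high, then a red round grip 17 mm thick, 22 to 48 mm above the foot. Origin at the centre of the foot, z up. It starts upright in the stand, collar on the stand's top (foot 2 mm above the bench). Fully home, its collar lies on the plate: foot 18 mm below the hole's mouth
- stand: fixed grey block 56 x 56 x 20 mm with a 14 mm hole in the middle in which the pin is parked; origin at the centre of its underside
- bolt_a (a joint): how far one of the three bolts is pressed down (m), 0 untouched. They look alike; a tight bolt gives less than 1 mm (stop at 4 N), the one loose bolt sinks 6 mm (1 N to start, stop at 3.4 N) and springs back. A tap of about 5 N from above with the closed fingertips shows it. Which letter stands at which place is not told and changes
- bolt_b (a joint): the same for another bolt
- bolt_c (a joint): the same for the third bolt
- bolt_left (a point): centre of the top of the leftmost (+y) bolt's untouched head, a dark steel hexagon 17 mm wide, 50 mm above the bench; it stands 14 mm above its keeper through the keeper's 21 x 33 mm opening. Axes along the base's; fixed to the base: it does not sink with the bolt
- tab_left (a point): centre of the upright grip tab of the leftmost (+y) bolt's keeper while shut, 50 mm in front (-x of the base) of the bolt and 45 mm above the bench. The tab is 18 (x) x 10 (y) x 20 mm, to be pinched across y; below it a 10 mm wide neck, free space beside it down to the plate. Fixed to the base: it does not follow the keeper
- bolt_middle (a point): centre of the top of the middle bolt's untouched head, a dark steel hexagon 17 mm wide, 50 mm above the bench; it stands 14 mm above its keeper through the keeper's 21 x 33 mm opening. Axes along the base's; fixed to the base: it does not sink with the bolt
- tab_middle (a point): centre of the upright grip tab of the middle bolt's keeper while shut, 50 mm in front (-x of the base) of the bolt and 45 mm above the bench. The tab is 18 (x) x 10 (y) x 20 mm, to be pinched across y; below it a 10 mm wide neck, free space beside it down to the plate. Fixed to the base: it does not follow the keeper
- bolt_right (a point): centre of the top of the rightmost (-y) bolt's untouched head, a dark steel hexagon 17 mm wide, 50 mm above the bench; it stands 14 mm above its keeper through the keeper's 21 x 33 mm opening. Axes along the base's; fixed to the base: it does not sink with the bolt
- tab_right (a point): centre of the upright grip tab of the rightmost (-y) bolt's keeper while shut, 50 mm in front (-x of the base) of the bolt and 45 mm above the bench. The tab is 18 (x) x 10 (y) x 20 mm, to be pinched across y; below it a 10 mm wide neck, free space beside it down to the plate. Fixed to the base: it does not follow the keeper
- keeper_a (a joint): opening (rad) of the keeper of bolt_a, a blue flap of 50 g, 34 mm wide, 0 shut and level, stop at 1.4. Hinge line along the base's y, 26 mm behind the bolt (+x), 34 mm above the bench; the tab's centre lies 76 mm in front of it and 11 mm above, and goes up and back as it opens. It falls shut when let go. The tab may turn in the fingers: the tool can stay vertical
- keeper_b (a joint): the same, keeper of bolt_b
- keeper_c (a joint): the same, keeper of bolt_c
- loupe: black loupe, 37 x 37 x 34 mm, loose, a bystander left of the base; origin at the centre of its underside
- tweezers_d: bright steel tweezers lying flat, 12 (x) x 119 (y) x 9 mm, loose, a bystander left of the base; origin at the centre of the underside
- vial_c: small vial with a white cap, 18 x 18 x 38 mm, loose, a bystander right of the base and farther back; origin at the centre of its underside

How it is judged:
On the way, in this order (a step that is already met when the one before it is completed fails the run):
1. the pin is fully home in the base's hole, upright and let go (z of pin in the frame of base_hole0 below -0.015 m and horizontal distance between pin and base_hole0 below 0.004 m and angle between pin's own z axis and vertical below 0.12 rad and contact force between the fingers and pin below 0.1 N), for 0.2 s.
2. the left bolt is tapped (pressed from above by about 3 N or more) (horizontal distance between the grasp point and bolt_left below 0.025 m and (value of joint any of bolt_a, bolt_c above 0.0003 m or value of joint bolt_b above 0.003 m)).
3. the middle bolt is tapped (pressed from above by about 3 N or more) (horizontal distance between the grasp point and bolt_middle below 0.025 m and (value of joint any of bolt_a, bolt_c above 0.0003 m or value of joint bolt_b above 0.003 m)).
4. the right bolt is tapped (pressed from above by about 3 N or more) (horizontal distance between the grasp point and bolt_right below 0.025 m and (value of joint any of bolt_a, bolt_c above 0.0003 m or value of joint bolt_b above 0.003 m)).
5. the loose bolt's keeper is lifted past 0.8 rad (value of joint keeper_b between 0.8 and 1.38 rad), for 0.3 s.
At the end, for the whole second after the job is handed in: The keeper of the loose bolt is held still by the fingers between 0.8 and 1.38 rad open, the other two keepers are shut (under 0.15 rad), and the pin stands in the base's hole with its foot at least 15 mm below the mouth (home is 18 mm), within 4 mm of its centre and 0.12 rad of upright (all of step 5 and value of joint each of keeper_a, keeper_c below 0.15 rad and contact force between the fingers and anything else above 0.2 N and velocity of joint keeper_b between -0.2 and 0.2 rad/s and z of pin in the frame of base_hole0 below -0.015 m and horizontal distance between pin and base_hole0 below 0.004 m and angle between pin's own z axis and vertical below 0.12 rad); the arm keeps its last pose, push and grip.
It fails at once if the keeper of a tight bolt is lifted (over 0.4 rad) (value of joint any of keeper_a, keeper_c above 0.4 rad).
It fails at once if a bystander (loupe, tweezers left of the base, vial) is moved by more than 20 mm (distance of any of loupe, tweezers_d, vial_c from where it was at the start of the episode above 0.02 m).
It also fails if it takes over 54 s, if anything falls off the work surface, if the arm or the gripper's body presses on something with over 40 N, if the wrist force passes 120 N, or if a joint passes its speed limit or range.

## Working session

There is one attempt and no reset: what is moved stays moved. The work goes in short steps, Python scripts to look and compute and a shell command to move; the robot and the scene stay as the last step left them, time stands still between calls to the robot, and variables do not carry over. Pictures are saved under pics/ and viewed, at most 10 in all, crops included, and the job is handed in when it is done.

```bash
mkdir -p pics; cat > h.py <<'E'
import numpy as np,cv2
from station import bot
def cam(n):
    c=bot.read_camera(n); h=c["pixels"].shape[0]; f=h/2/np.tan(np.radians(c["fovy"])/2)
    c["K"]=np.array([[f,0,c["cx"]],[0,f,c["cy"]],[0,0,1]]); c["D"]=np.array(c["distortion"],float); return c
def save(c,name): cv2.imwrite("pics/"+name,c["pixels"][:,:,::-1])
def cloud(c):
    h,w=c["depth"].shape
    uv=np.stack(np.meshgrid(np.arange(w),np.arange(h)),-1).reshape(-1,1,2).astype(float)
    n=cv2.undistortPoints(uv,c["K"],c["D"]).reshape(h,w,2)
    d=c["depth"][...,None]; p=np.concatenate([n*d,d],-1)
    P=np.array(c["pose"]); X=p@P[:3,:3].T+P[:3,3]; X[c["depth"]<=0]=np.nan; return X
E
python3 - <<'E'
from h import *
for n in("top","scene"):
    c=cam(n); save(c,n+"0.png"); np.savez(n+"0.npz",X=cloud(c),im=c["pixels"]); print(n,c["fovy"],np.round(c["pose"],3).tolist())
o=bot.get_obs(); print(o)
E
```

```text
top 56.46650302751964 [[0.015, -0.991, 0.135, 0.472], [-1.0, -0.013, 0.013, 0.029], [-0.011, -0.135, -0.991, 0.965], [0.0, 0.0, 0.0, 1.0]]
scene 44.485388379854776 [[0.673, -0.339, 0.658, -0.347], [-0.74, -0.287, 0.609, -0.824], [-0.017, -0.896, -0.443, 0.699], [0.0, 0.0, 0.0, 1.0]]
{'t': 0.1, 'q': array([ 1.0829047 ,  0.47775114,  0.02238049,  1.55633259, -0.01152391,
        1.10931133, -0.08310762]), 'joint_vel': array([-5.84226978e-04, -1.98927873e-03, -1.14799351e-05, -3.32387028e-03,
        2.40956952e-04,  2.21328343e-03,  8.74297856e-04]), 'joint_torque': array([ 3.55547956e-03, -5.97758853e+01,  1.61294281e+00, -2.81954759e+01,
        1.26905070e-02,  5.05031276e-03,  3.21856044e-05]), 'eef_pos': array([ 0.25001906, -0.62641904,  0.23040951]), 'tool_rot': array([-8.08602276e-04,  9.82026551e-01,  1.88740968e-01, -2.15862902e-04]), 'contact_force': array([ 0.70682098, -0.0738792 , -0.63827775]), 'torque': array([-0.04469457, -0.00863381, -0.0298096 ]), 'grasp_force': 0.0, 'gripper_width': 0.9964011264893852}
```

View pics/top0.png

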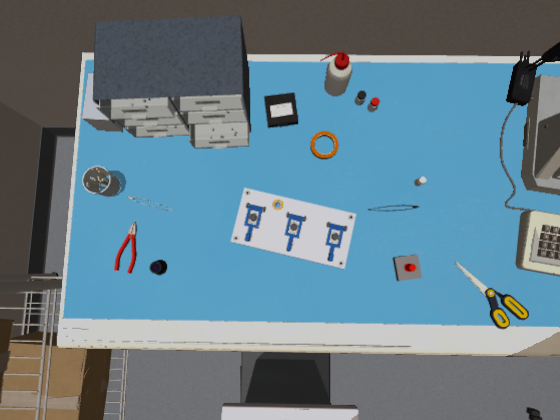

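View pics/scene0.png

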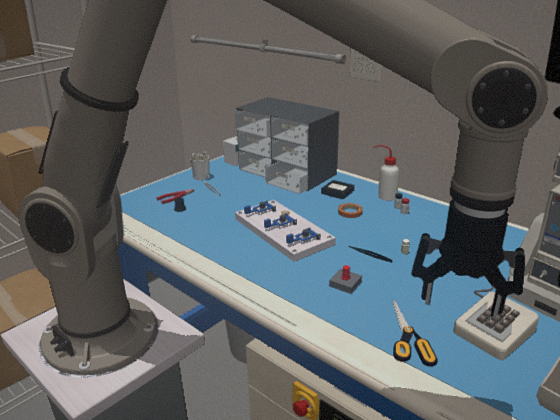

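The top view shows the base centred at about (294,228), with the brass hole at (278,205), the three blue keepers with their tabs towards the robot, and the red pin at (411,268) on its grey stand. The loupe is at (158,267), the tweezers at (150,203) and the vial at (421,181).

```bash
cat >> h.py <<'E'
def fit_base(X,im):
    m=(abs(X[...,2]-.024)<.006)&(im.min(-1)>140)&(X[...,0]>.3)&(X[...,0]<.75)&(abs(X[...,1])<.25)
    n,l,s,_=cv2.connectedComponentsWithStats(cv2.morphologyEx(m.astype(np.uint8),cv2.MORPH_CLOSE,np.ones((3,3))))
    k=1+np.argmax(s[1:,4]); p=X[(l==k)&m]
    return p,cv2.minAreaRect((p[:,:2]*1000).astype(np.float32))
def red(X,im):
    i=im.astype(int); return (i[...,0]>90)&(i[...,1]<60)&(i[...,2]<70)
E
python3 - <<'E'
from h import *
z=np.load("top0.npz");X,im=z["X"],z["im"]
p,r=fit_base(X,im);print(r,len(p),np.median(p[:,2]))
m=red(X,im);m[:250]=0;m[290:]=0;m[:,:390]=0;m[:,430:]=0
q=X[m];print("pin",np.c_[q[:,:3].min(0),np.median(q,0),q.max(0)],len(q)); t=q[q[:,2]>.043]; print(t.mean(0),len(t))
i=im.astype(int);s=X[...,2];g=(abs(s-.02)<.005);g[:250]=0;g[290:]=0;g[:,:390]=0;g[:,430:]=0
print("stand",cv2.minAreaRect((X[g][:,:2]*1000).astype(np.float32)))
b=(i[...,2]-i[...,0]>50)&(i[...,0]<60)&(s>.028)&(X[...,0]>.3)&(X[...,0]<.7)&(abs(X[...,1])<.25)
n,l,st,_=cv2.connectedComponentsWithStats(b.astype(np.uint8))
for k in range(1,n):
    if st[k,4]>20: print(st[k],X[l==k].mean(0).round(4))
y=(i[...,0]-i[...,2]>50)&(i[...,1]-i[...,2]>25);y[:190]=0;y[220:]=0;y[:,:265]=0;y[:,292:]=0
print("brass",X[y].mean(0),y.sum())
for n_,(u,v) in dict(loupe=(158,267),vial=(421,181),tw=(150,203)).items(): print(n_,X[v,u])
E
```

```text
((566.6259155273438, -2.946197509765625), (280.041015625, 135.8766326904297), 77.3170166015625) 5037 0.02404170580989906
pin [[ 0.46654296  0.47583413  0.4829439 ]
 [-0.29520031 -0.2747839  -0.2684334 ]
 [ 0.01858585  0.04885172  0.05265577]] 58
[ 0.47520583 -0.27579837  0.04960755] 38
stand ((474.6405029296875, -276.75555419921875), (55.94721603393555, 58.24455642700195), 8.77863883972168)
[245 205  17  36 179] [0.5834 0.095  0.0387]
[286 214  17  37 174] [ 0.5622 -0.0023  0.0386]
[327 224  17  37 181] [ 0.5389 -0.0997  0.0392]
brass [0.6231177  0.03529608 0.02424381] 56
loupe [nan nan nan]
vial [ 0.68250842 -0.31138698  0.03387019]
tw [0.6251954 0.3537992 0.0030668]
```

```bash
python3 -m jog '[[33.9,-24.3,8,0.6],[33.9,-24.3,8,0.6],[33.9,-24.3,8,0.6],[33.9,-24.3,8,0.6],[33.9,-24.3,8,0.6],[33.9,-24.3,8,0.6],[33.9,-24.3,8,0.6],[33.9,-24.3,8,0.6],[33.9,-24.3,8,0.6],[33.9,-24.3,8,0.6],[33.9,-24.3,8,0.6],[33.9,-24.3,8,0.6],[33.9,-24.3,8,0.6],[33.9,-24.3,8,0.6],[33.9,-24.3,8,0.6]]' 0 40
cat >> h.py <<'E'
from scipy.spatial.transform import Rotation as Ro
def shift(x,y,z,yaw=None):
    o=bot.get_obs(); R=Ro.from_quat(o["tool_rot"],scalar_first=True).as_matrix()
    a=np.arctan2(R[1,0],R[0,0]); print("t",round(o["t"],2),"tcp",o["eef_pos"].round(4),"F",o["contact_force"].round(1),"w",round(o["gripper_width"],2),"tilt",R[:,2].round(3),"yaw",a.round(4))
    print("shift cm",(R.T@(np.array([x,y,z])-o["eef_pos"])*100).round(2),"spin",None if yaw is None else round(a-yaw,4))
E
python3 - <<'E'
from h import *
shift(.4752,-.276,.028,-.2214)
c=cam("wrist");save(c,"w1.png");X=cloud(c);im=c["pixels"];q=X[red(X,im)]
t=q[(q[:,2]>.046)&(q[:,2]<.056)];print(len(q),len(t),t.mean(0),t.min(0),t.max(0))
E
```

```text
t: 1.35
eef_pos: [0.474, -0.2775, 0.1515]
tool_rot: [0.0, 0.994, -0.112, -0.0]
contact_force: [-0.3, -0.7, -0.1]
gripper_width: 0.5
grasp_force: 0.0
t 1.35 tcp [ 0.474  -0.2775  0.1515] F [-0.3 -0.7 -0.1] w 0.5 tilt [-0.    -0.001 -1.   ] yaw -0.2235
shift cm [ 0.09 -0.19 12.35] spin -0.0021
672 400 [ 0.47807679 -0.2790314   0.04989329] [ 0.46922657 -0.28701993  0.04603548] [ 0.48577478 -0.27069522  0.05250532]
```

View pics/w1.png

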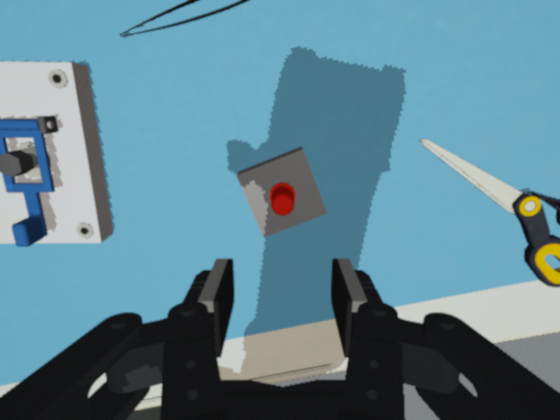

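The wrist view shows the pin upright at (283,200) in the stand, between the fingers, with no obstacles. Descending to grasp.

```bash
python3 -m jog '[[0.24,-0.05,4,0],[0.24,-0.05,8,0],[0.24,-0.05,10.5,0],[0.24,-0.05,12,0],[0.24,-0.05,12.3,0],[0.24,-0.05,12.3,0],[0.24,-0.05,12.3,0]]' 0 40
python3 -m jog '[[0,0,0,0],[0,0,0,0],[0,0,0,0],[0,0,0,0],[0,0,0,0]]' 1 40
python3 -m jog '[[0,0,-1,0],[0,0,-2,0],[0,0,-4,0],[0,0,-7,0],[0,0,-7,0],[0,0,-7,0]]' 1 40
python3 - <<'E'
from h import *
shift(.6225,.0358,.1,-.2214)
c=cam("wrist");save(c,"w2.png");X=cloud(c);im=c["pixels"];q=X[red(X,im)];print(len(q),np.median(q,0),q.min(0),q.max(0))
E
```

```text
t: 1.98
eef_pos: [0.4778, -0.2766, 0.0292]
tool_rot: [0.0, 0.994, -0.111, 0.001]
contact_force: [0.6, -0.0, -0.5]
gripper_width: 0.498
grasp_force: 0.0
t: 2.4
eef_pos: [0.4783, -0.2769, 0.0298]
tool_rot: [0.001, 0.994, -0.11, 0.001]
contact_force: [-1.4, -1.8, 7.0]
gripper_width: 0.183
grasp_force: 39.4
t: 2.9
eef_pos: [0.4788, -0.2755, 0.1008]
tool_rot: [0.0, 0.994, -0.11, 0.002]
contact_force: [-0.4, -0.3, -0.3]
gripper_width: 0.179
grasp_force: 39.4
t 2.9 tcp [ 0.4788 -0.2755  0.1008] F [-0.4 -0.3 -0.3] w 0.18 tilt [ 0.004 -0.001 -1.   ] yaw -0.2197
shift cm [  7.24 -33.51   0.1 ] spin 0.0017
2293 [nan nan nan] [nan nan nan] [nan nan nan]
```

View pics/w2.png

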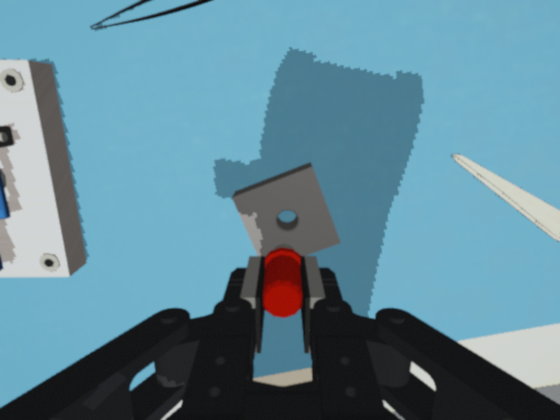

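The pin is held between the pads, its top at about (283,297), and the stand's hole at (287,217) is empty. Next: a stop just short of the brass hole for a wrist measurement.

```bash
python3 -m jog '[[0.2,-3,-3,0],[0.2,-7,-3,0],[0.2,-11,-3,0],[0.2,-15,-3,0],[0.2,-19,-3,0],[0.2,-23,-3,0],[0.2,-27,-3,0],[0.2,-30.5,-3,0],[0.2,-32.5,-3,0],[0.2,-33.5,-3,0],[0.2,-33.5,-3,0],[0.2,-33.5,-3,0],[0.2,-33.5,-3,0]]'
cat >> h.py <<'E'
def ray(c,u,v,z):
    n=cv2.undistortPoints(np.array([[[u,v]]],float),c["K"],c["D"])[0,0]; P=np.array(c["pose"])
    d=P[:3,:3]@np.array([n[0],n[1],1]); return P[:3,3]+d*(z-P[2,3])/d[2]
E
python3 - <<'E'
from h import *
shift(.6225,.0358,.1,-.2214)
c=cam("wrist");save(c,"w3.png");X=cloud(c);im=c["pixels"];i=im.astype(int)
t=bot.get_obs()["eef_pos"]
print("pinTop rel",ray(c,283,297,t[2]+.0205)-t)
y=(i[...,0]-i[...,2]>50)&(i[...,1]-i[...,2]>30)&(abs(X[...,2]-.024)<.006)
v,u=np.nonzero(y);print(len(u),u.min(),u.max(),v.min(),v.max());e=cv2.fitEllipse(cv2.convexHull(np.c_[u,v].astype(np.int32)));print(e,ray(c,*e[0],.024),np.nanmean(X[y],0))
p,r=fit_base(X,im);print(r)
np.savez("w3.npz",X=X,im=im)
E
```

```text
t: 4.03
eef_pos: [0.5519, 0.0483, 0.1278]
tool_rot: [0.001, 0.994, -0.111, -0.001]
contact_force: [0.1, -0.0, -0.2]
gripper_width: 0.181
grasp_force: 39.4
t 4.03 tcp [0.5519 0.0483 0.1278] F [ 0.1 -0.  -0.2] w 0.18 tilt [-0.001 -0.001 -1.   ] yaw -0.2231
shift cm [ 7.16 -0.35  2.77] spin -0.0017
pinTop rel [ 0.00139451 -0.0009847   0.0205    ]
603 259 297 82 122
((277.83685302734375, 101.65052032470703), (38.3738899230957, 40.60424041748047), 1.2989249229431152) [0.62465009 0.03411287 0.024     ] [0.62479996 0.03398402 0.02466474]
((568.4775390625, -4.8149566650390625), (282.24017333984375, 136.6570281982422), 77.41722106933594)
```

View pics/w3.png

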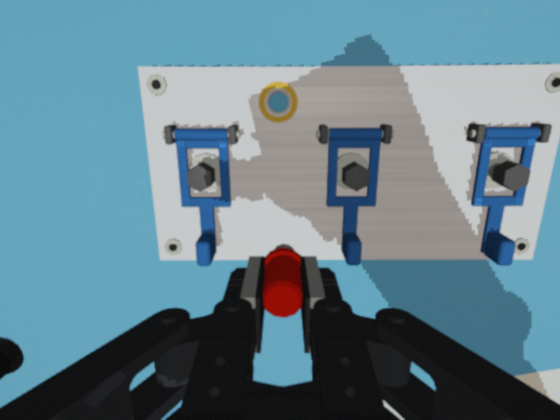

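The wrist view shows the brass hole at (278,102), the bolts at about (203,176), (356,176) and (512,176), and the tabs below them. The pin is still firmly held. The top and wrist cameras agree on the pin-to-hole offset, so I use that.

```bash
python3 -m jog '[[3.5,-0.2,0,0],[6,-0.4,0,0],[7.46,-0.41,1,0],[7.46,-0.41,4,0],[7.46,-0.41,5,0],[7.46,-0.41,5,0],[7.46,-0.41,5,0],[7.46,-0.41,5,0]]'
python3 - <<'E'
from h import *
shift(.6256,.0358,.052,-.2214)
c=cam("wrist");save(c,"w4.png")
E
```

```text
t: 4.75
eef_pos: [0.6265, 0.0382, 0.0794]
tool_rot: [-0.0, 0.994, -0.11, 0.0]
contact_force: [0.5, -0.0, -0.2]
gripper_width: 0.176
grasp_force: 39.4
t 4.75 tcp [0.6265 0.0382 0.0794] F [ 0.5 -0.  -0.2] w 0.18 tilt [ 0.001  0.    -1.   ] yaw -0.2207
shift cm [-0.03  0.26  2.74] spin 0.0007
```

View pics/w4.png

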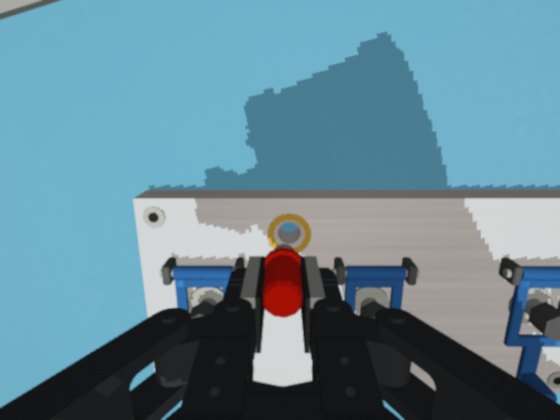

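The pin sits a little left of the brass ring at (290,232), which matches the 2.6 mm correction computed.

```bash
python3 -m jog '[[-0.03,0.25,0,0],[-0.03,0.25,0,0],[-0.03,0.25,1,0],[-0.03,0.25,2,0],[-0.03,0.25,2.4,0],[-0.03,0.25,2.4,0],[-0.03,0.25,2.4,0]]'
python3 -m jog '[[0,0,0.3,0],[0,0,0.6,0],[0,0,0.9,0],[0,0,0.9,0]]'
python3 - <<'E'
from h import *
shift(.6256,.0358,.0335,-.2214)
E
```

```text
t: 5.38
eef_pos: [0.625, 0.0363, 0.0535]
tool_rot: [0.0, 0.994, -0.11, -0.001]
contact_force: [-0.1, -0.2, -0.3]
gripper_width: 0.181
grasp_force: 39.4
t: 5.72
eef_pos: [0.6251, 0.0361, 0.0447]
tool_rot: [0.0, 0.994, -0.11, -0.0]
contact_force: [-0.5, 0.2, -0.8]
gripper_width: 0.177
grasp_force: 39.4
t 5.72 tcp [0.6251 0.0361 0.0447] F [-0.5  0.2 -0.8] w 0.18 tilt [-0.001 -0.    -1.   ] yaw -0.2203
shift cm [0.06 0.01 1.12] spin 0.0011
```

```bash
python3 -m jog '[[0,0,0.3,0],[0,0,0.6,0],[0,0,0.8,0],[0,0,0.9,0],[0,0,1.0,0],[0,0,1.0,0]]'
```

```text
t: 6.22
eef_pos: [0.6254, 0.0359, 0.0351]
tool_rot: [0.0, 0.994, -0.11, -0.0]
contact_force: [0.1, -1.8, -1.9]
gripper_width: 0.183
grasp_force: 39.4
```

```bash
python3 -m jog '[[0,0,0.1,0],[0,0,0.2,0],[0,0,0.3,0],[0,0,0.3,0]]'
```

```text
t: 6.55
eef_pos: [0.6257, 0.0359, 0.0338]
tool_rot: [0.0, 0.994, -0.11, 0.0]
contact_force: [-5.4, -2.8, 11.8]
gripper_width: 0.183
grasp_force: 40.7
```

```bash
python3 -m jog '[[0,0,0.2,0],[0,0,0.1,0],[0,0,0.1,0],[0,0,0.1,0],[0,0,0,0],[0,0,-1,0],[0,0,-3,0],[0,0,-6,0],[0,0,-9,0],[0,0,-9,0],[0,0,-9,0]]' 0.1 40
python3 -m jog '[[-5,0,0,0],[-8,0,0,0],[-10,0,0,0],[-10,0,0,0],[-10,0,0,0]]' 1 40
python3 - <<'E'
from h import *
shift(.6225,.0358,.1,-.2214)
c=cam("wrist");save(c,"w5.png");X=cloud(c);im=c["pixels"];q=X[red(X,im)];q=q[q[:,2]>.01];print(len(q),np.median(q,0),q.min(0),q.max(0))
p,r=fit_base(X,im);print(r); 
i=im.astype(int);ex=np.array([np.cos(-.2214),np.sin(-.2214)]);ey=np.array([-ex[1],ex[0]])
def bf(P): d=P[...,:2]-np.array([.5666,-.0029]);return np.stack([d@ex,d@ey,P[...,2]],-1)*1000
B=bf(X);g=(abs(B[...,2]-50)<4)&(abs(B[...,0])<25)&(abs(B[...,1])<135)&(i.max(-1)-i.min(-1)<40)
n,l,st,_=cv2.connectedComponentsWithStats(g.astype(np.uint8))
for k in range(1,n):
    if st[k,4]>30: print(st[k],B[l==k].mean(0).round(1),X[l==k].mean(0).round(4))
b=(i[...,2]-i[...,0]>50)&(i[...,0]<60)&(abs(B[...,2]-54)<4)&(abs(B[...,0]+50)<30)&(abs(B[...,1])<135)
n,l,st,_=cv2.connectedComponentsWithStats(b.astype(np.uint8))
for k in range(1,n):
    if st[k,4]>30: print("tab",st[k],B[l==k].mean(0).round(1),X[l==k].mean(0).round(4))
E
```

```text
t: 7.47
eef_pos: [0.6272, 0.0364, 0.1252]
tool_rot: [-0.001, 0.994, -0.11, 0.003]
contact_force: [-1.1, -0.3, -0.8]
gripper_width: 0.455
grasp_force: 0.0
t: 7.88
eef_pos: [0.5267, 0.0582, 0.122]
tool_rot: [0.0, 0.994, -0.109, -0.001]
contact_force: [0.7, 1.0, 0.4]
gripper_width: 0.002
grasp_force: 0.0
t 7.88 tcp [0.5267 0.0582 0.122 ] F [0.7 1.  0.4] w 0.0 tilt [-0.001 -0.    -1.   ] yaw -0.2191
shift cm [9.84 0.11 2.19] spin 0.0023
907 [0.62316267 0.03527811 0.05374543] [0.61542698 0.02539279 0.02683305] [0.63225201 0.04413009 0.05602188]
((570.551513671875, 4.198638916015625), (263.99969482421875, 137.3601531982422), 77.47080993652344)
[189 120  27  31 628] [ 2.5 98.2 50. ] [0.5906 0.0923 0.05  ]
[355 120  28  32 628] [ 2.6 -0.8 50. ] [ 0.569  -0.0042  0.05  ]
[521 121  34  30 715] [  2.7 -99.8  49.8] [ 0.5473 -0.1008  0.0498]
tab [198 203  16  28 374] [-46.5  97.9  54.8] [0.5427 0.1028 0.0548]
tab [357 203  16  29 387] [-47.   -0.4  54.8] [0.5207 0.007  0.0548]
tab [515 204  21  27 416] [-46.7 -99.6  54.7] [ 0.4991 -0.0898  0.0547]
```

View pics/w5.png

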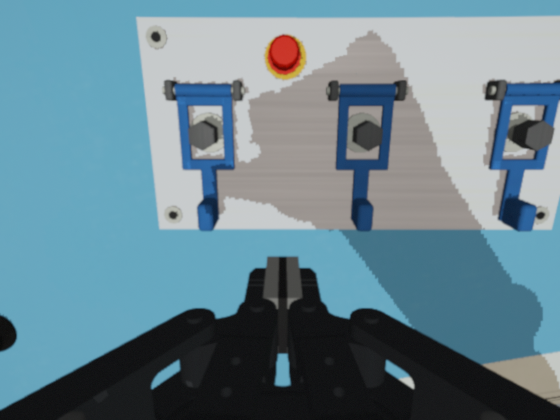

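The pin is home: its top is at z = 0.054, centred in the brass ring at (285,53). The bolts and tabs are located, so I tap the left one.

```bash
python3 -m jog '[[2.5,-2.4,0,0],[5.3,-4.8,0,0],[5.3,-4.8,2,0],[5.3,-4.8,5,0],[5.3,-4.8,6.8,0],[5.3,-4.8,6.8,0],[5.3,-4.8,6.8,0]]' 1 40
python3 -m jog '[[0,0,0.2,0],[0,0,0.4,0],[0,0,0.5,0],[0,0,0.5,0]]'
```

```text
t: 8.52
eef_pos: [0.5904, 0.0928, 0.0533]
tool_rot: [0.0, 0.994, -0.11, -0.001]
contact_force: [0.8, -0.6, -0.0]
gripper_width: 0.002
grasp_force: 0.0
t: 8.85
eef_pos: [0.5908, 0.0933, 0.0501]
tool_rot: [-0.0, 0.994, -0.11, 0.001]
contact_force: [0.6, 0.3, 0.6]
gripper_width: 0.005
grasp_force: 0.4
```

```bash
python3 -m jog '[[0,0,0.1,0],[0,0,0.2,0],[0,0,0.2,0],[0,0,0.2,0]]'
```

```text
t: 9.18
eef_pos: [0.5906, 0.0933, 0.0477]
tool_rot: [-0.0, 0.994, -0.11, 0.001]
contact_force: [1.8, -0.3, 1.4]
gripper_width: -0.002
grasp_force: 0.8
```

```bash
python3 -m jog '[[0,0,0.1,0],[0,0,0.2,0],[0,0,0.2,0]]'
python3 -m jog '[[0,0,0.1,0],[0,0,0.2,0],[0,0,0.2,0]]'
```

```text
t: 9.43
eef_pos: [0.5906, 0.0934, 0.0454]
tool_rot: [-0.0, 0.994, -0.11, 0.0]
contact_force: [2.4, 1.1, 2.0]
gripper_width: 0.001
grasp_force: 1.3
t: 9.68
eef_pos: [0.5906, 0.0933, 0.044]
tool_rot: [-0.0, 0.994, -0.11, 0.0]
contact_force: [0.8, -0.1, 7.9]
gripper_width: -0.001
grasp_force: 3.8
```

The left bolt sank 6 mm at 2–3 N, so it is loose. The middle and right bolts still need tapping.

```bash
python3 -m jog '[[0,0,-2,0],[0,0,-3.5,0],[0,3,-3.5,0],[0,7,-3.5,0],[0,9.2,-3,0],[0,10,-1.5,0],[0,10,-0.8,0],[0,10,-0.8,0]]'
python3 -m jog '[[0,0,0.2,0],[0,0,0.3,0],[0,0,0.3,0]]'
```

```text
t: 10.35
eef_pos: [0.5667, -0.0057, 0.0499]
tool_rot: [0.001, 0.994, -0.111, -0.002]
contact_force: [-0.7, -1.4, 1.6]
gripper_width: 0.005
grasp_force: 0.8
t: 10.6
eef_pos: [0.5677, -0.0038, 0.0491]
tool_rot: [0.0, 0.994, -0.109, -0.001]
contact_force: [-4.6, -3.0, 12.9]
gripper_width: -0.001
grasp_force: 6.3
```

```bash
python3 -m jog '[[0,0,0.1,0],[0,0,0.1,0]]'
```

```text
t: 10.77
eef_pos: [0.5678, -0.0038, 0.049]
tool_rot: [0.0, 0.994, -0.109, -0.001]
contact_force: [-7.0, -4.7, 20.4]
gripper_width: 0.006
grasp_force: 10.2
```

Middle bolt tight (13–20 N with no travel). Now the right one.

```bash
python3 -m jog '[[0,0,-2,0],[0,0,-3.5,0],[0,3,-3.5,0],[0,7,-3.5,0],[0,9.2,-3,0],[0,10,-1.5,0],[0,10,-0.6,0],[0,10,-0.6,0]]'
python3 -m jog '[[0,0,0.2,0],[0,0,0.4,0],[0,0,0.4,0]]'
```

```text
t: 11.43
eef_pos: [0.5451, -0.1, 0.0513]
tool_rot: [-0.001, 0.994, -0.109, -0.002]
contact_force: [-0.0, -0.2, 0.2]
gripper_width: -0.002
grasp_force: 0.0
t: 11.68
eef_pos: [0.5472, -0.0995, 0.0496]
tool_rot: [-0.001, 0.994, -0.108, 0.0]
contact_force: [-0.7, 1.2, 2.0]
gripper_width: 0.001
grasp_force: 1.3
```

```bash
python3 -m jog '[[0,0,0.1,0],[0,0,0.2,0],[0,0,0.2,0]]'
```

```text
t: 11.93
eef_pos: [0.5474, -0.0999, 0.0491]
tool_rot: [-0.001, 0.994, -0.109, 0.001]
contact_force: [-4.3, 4.2, 14.8]
gripper_width: 0.002
grasp_force: 7.2
```

All three bolts are tapped and the left one is the loose one. Moving over the left tab.

```bash
python3 -m jog '[[0,0,-3,0],[0,0,-6,0],[-1.5,-3,-6,0],[-3,-7,-6,0],[-4,-11,-6,0],[-5.1,-15,-6,0],[-5.1,-18.5,-6,0],[-5.1,-19.8,-6,0],[-5.1,-19.8,-6,0],[-5.1,-19.8,-6,0],[-5.1,-19.8,-6,0]]' 0 40
python3 - <<'E'
from h import *
shift(.541,.1042,.030,-.2214)
c=cam("wrist");save(c,"w6.png")
E
```

```text
t: 12.85
eef_pos: [0.5398, 0.1006, 0.1072]
tool_rot: [0.001, 0.994, -0.111, -0.0]
contact_force: [0.3, -1.8, 0.4]
gripper_width: 0.501
grasp_force: 0.0
t 12.85 tcp [0.5398 0.1006 0.1072] F [ 0.3 -1.8  0.4] w 0.5 tilt [-0.    -0.001 -1.   ] yaw -0.222
shift cm [ 0.04 -0.39  7.72] spin -0.0006
```

View pics/w6.png

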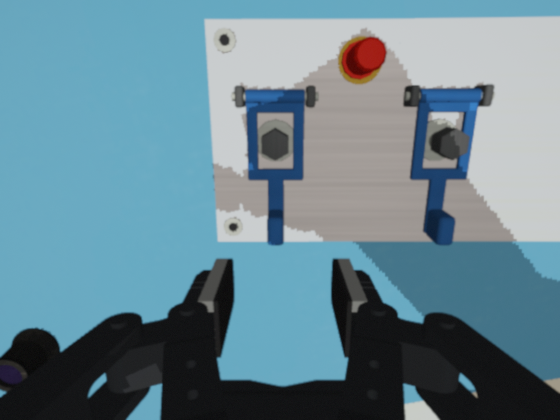

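The left tab at (275,230) is roughly between the open fingers, about 4 mm to their left. The pin stands home and nothing is in the way. I correct for that, descend and pinch.

```bash
python3 -m jog '[[0.04,-0.39,2,0],[0.04,-0.39,5,0],[0.04,-0.39,7,0],[0.04,-0.39,7.6,0],[0.04,-0.39,7.6,0],[0.04,-0.39,7.6,0]]' 0 30
python3 -m jog '[[0,0,0,0],[0,0,0,0],[0,0,0,0],[0,0,0,0],[0,0,0,0]]' 1 30
```

```text
t: 13.4
eef_pos: [0.5415, 0.1052, 0.0318]
tool_rot: [0.0, 0.994, -0.111, 0.0]
contact_force: [0.6, 0.3, 0.2]
gripper_width: 0.498
grasp_force: 0.0
t: 13.82
eef_pos: [0.5417, 0.1047, 0.0326]
tool_rot: [0.001, 0.994, -0.11, 0.001]
contact_force: [-2.0, -4.2, 6.5]
gripper_width: 0.109
grasp_force: 34.6
```

The tab is gripped (opening about 9–10 mm). Lifting along the arc.

```bash
python3 -m jog '[[0.1,0,-0.6,0],[0.25,0,-1.1,0],[0.45,0,-1.65,0],[0.65,0,-2.2,0],[0.95,0,-2.7,0],[1.25,0,-3.2,0],[1.25,0,-3.2,0]]' 1 30
python3 -m jog '[[0.35,0,-0.45,0],[0.7,0,-0.9,0],[1.1,0,-1.3,0],[1.55,0,-1.7,0],[2,0,-2.0,0],[2.5,0,-2.35,0],[3,0,-2.6,0],[3.5,0,-2.8,0],[3.7,0,-2.9,0],[3.7,0,-2.9,0],[3.7,0,-2.9,0]]'
python3 - <<'E'
from h import *
shift(.541,.1042,.03)
c=cam("scene");save(c,"s2.png")
crop=cv2.resize(c["pixels"][150:310,180:380,::-1],None,fx=3,fy=3,interpolation=cv2.INTER_CUBIC);cv2.imwrite("pics/s2c.png",crop)
c=cam("top");X=cloud(c);i=c["pixels"].astype(int);b=(i[...,2]-i[...,0]>50)&(i[...,0]<60)&(X[...,2]>.028)&(X[...,0]>.3)&(X[...,0]<.7)&(abs(X[...,1])<.25)
n,l,st,_=cv2.connectedComponentsWithStats(b.astype(np.uint8))
for k in range(1,n):
    if st[k,4]>10: print(st[k],X[l==k].mean(0).round(3),X[l==k].max(0).round(3))
E
```

```text
t: 14.4
eef_pos: [0.5534, 0.1021, 0.0641]
tool_rot: [0.001, 0.994, -0.11, -0.0]
contact_force: [0.9, -5.6, -3.9]
gripper_width: 0.11
grasp_force: 31.8
t: 15.32
eef_pos: [0.588, 0.0944, 0.0924]
tool_rot: [0.001, 0.994, -0.11, -0.002]
contact_force: [-3.0, -5.9, -1.6]
gripper_width: 0.107
grasp_force: 30.2
t 15.32 tcp [0.588  0.0944 0.0924] F [-3.  -5.9 -1.6] w 0.11 tilt [-0.003 -0.002 -1.   ] yaw -0.2206
shift cm [-4.78  0.06  6.25] spin None
[285 214  18  33 158] [ 0.566 -0.003  0.037] [0.598 0.016 0.058]
[327 224  17  37 175] [ 0.539 -0.099  0.039] [ 0.575 -0.083  0.059]
```

View pics/s2c.png

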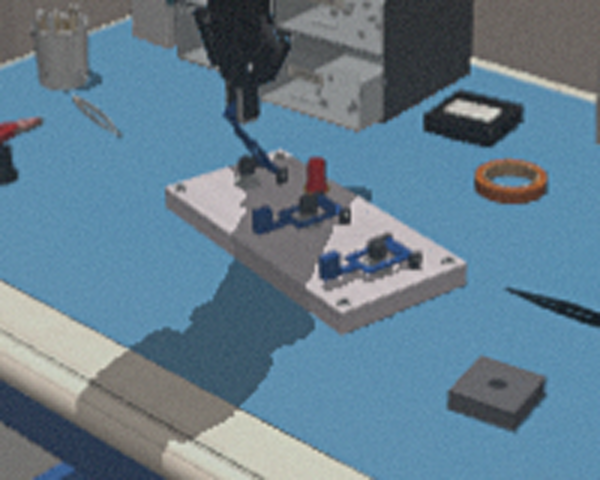

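The crop shows the left keeper held up at about 60° by the fingers at (235,110). The other two keepers are shut and the pin is home at (317,175). TCP travel of 47 and 60 mm matches about 1.05 rad. I let it settle and hand in.

```bash
python3 -m jog '[[0,0,0,0],[0,0,0,0],[0,0,0,0],[0,0,0,0],[0,0,0,0],[0,0,0,0]]' && python3 -c "
from station import bot
print(bot.hand_in())"
```

```text
t: 15.92
eef_pos: [0.588, 0.0944, 0.0924]
tool_rot: [0.001, 0.994, -0.11, -0.002]
contact_force: [-4.1, -5.2, -1.7]
gripper_width: 0.11
grasp_force: 30.2
the job is handed in; nothing more can be done
None
```

The job is handed in at 15.9 s (no verdict was returned): the pin is home, all three bolts were tapped left to right, the left one proved loose, and its keeper is held open at about 60°, with the other two keepers shut.

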